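Tap the dropper bottle to the centre of the inspection turntable

ROBOT

A 7-joint arm with a two-finger parallel gripper is mounted at the origin on a cart in front of the work surface, level with it; the furniture and walls round the work are solid. World frame = base frame: x ahead of the robot, y to its left, z up, the work surface at z = 0. Lengths are in m, angles in rad, forces in N, time in s.
With the tool pointing down it reaches from about 0.4 to 0.85 m from the base axis. Payload 10.4 kg.
Tool frame: the origin (TCP) lies midway between the tips of the shut fingers; the grasp point (between the pads) lies 19 mm behind it; z points along the fingers, y is the line along which they close (so a half turn about z gives the same grasp; the last joint's range is limited). The gripper opens to 85 mm and grips with 20 to 120 N. Pads are 22 mm wide; open, the fingers measure 114 mm over their backs; the gripper's body (76 mm by 85 mm) begins 54 mm behind the grasp point. The pads swing forward as they close: fully open they stand 13 mm farther back than shut.
Start: joints at [1.311, 0.332, -0.065, 1.46, 0.022, 1.35, -0.088], TCP at [0.147, -0.608, 0.231] pointing down, gripper open.
Joint ranges: [-2.6, 2.6], [-0.5, 2.12], [-1.47, 1.34], [0.16, 2.42], [-1.27, 4.41], [0.06, 2.06], [-2.6, 2.6]. Speed limits (rad/s): [2.22, 2.22, 2.79, 2.79, 3.14, 3.14, 3.14].

INTERFACE

Orientations are given as a unit quaternion [w, x, y, z].
In Python, from rig import robot, imaging, ticket gives the robot as it stands.
- The arm moves only by the tool drive_tool, never from a script. Its argument "steps" is text: rows parted by semicolons, each of 5 numbers parted by spaces: the finger opening in mm, from 0 to 85.4, then the shift along the world's x, y, z in units of 25 mm (1.0 is 25 mm), then the turn about the world's z in units of 5 degrees (1.0 is 5 degrees). In form: jaw dx dy dz turn; .... A call has 1 to 5 rows; each row shifts and turns the commanded pose from where the row before left it; what a row does not reach is not made up. A row lasts 1/10 s, in which the tool goes at most 50 mm and 8.59 degrees, less where a joint would pass 70% of its speed; a pose out of reach is approached as far as the arm can. A call is refused whole if a number of a shift passes 1 or a number of a turn 1, either way. A call with a gripper value outside its range is refused whole. The fingers move at their own pace and stop on an object; "grip_force" is the grip in N (left out, the last holds). Time passes only in rows, so rows that do not move let the fingers close. It gives the time, the measured TCP pose, the force, the opening and the grip force at its end, in the units of the state.
- robot.read_state(): the state, without advancing time (a new reading comes with each control period).
- imaging.capture(name): name is "scene" or "top" or "wrist"; returns a dict with "image" (400x640x3 uint8, red, green, blue), "camera_matrix" (3x3 intrinsics, pixels), "eye" and "orientation" of the camera in the world; the wrist camera has in their place "mount" (4x4, takes a point from camera to tool coordinates, whose origin is the TCP and whose axes are the flange's). Camera axes: x right, y up, looking along -z (the intrinsics and any distortion apply to the point x, -y, -z); pixel columns grow to the right and rows downward; lengths in m; the calibration is good to about 2 mm. A picture is of the moment at which its call begins: read the wrist's pose just before it. There is no depth.
- ticket.hand_in(): hands the job in; it is judged then, once.
The state is a dict: "time": time; "q": joint angles; "joint_velocities": joint speeds; "effort": joint torques, N m; "tool_pos": TCP position; "tool_rot": TCP orientation; "wrist_force": force on the tool from outside, world axes, zero at the start; "torque": the same for the moment, N m; "opening": finger opening in m; "finger_force": force on a finger pad.
Only numpy, scipy, OpenCV 4.12 (cv2) and the standard library are available. Lean on these libraries where they do the work, as an engineer would, in place of code of your own. Each camera call takes 0.05 s, during which the arm holds its last target. There are 200 camera calls.

TASK

The brown dropper bottle stands off-centre on the small black platter of the inspection turntable, partly over its edge, and would wobble if it were spun. With light taps or pushes of the fingers low on its side, centre it on the platter so that its foot stands wholly inside the white ring, upright, then move away. Do not pinch, lift, topple or knock off the bottle, do not lean on the turntable, and leave the other things alone.

Things in the scene. Friction and masses are not known exactly. Their poses are not given: they have to be found in the camera images.
- brown_bottle: brown dropper bottle with black cap and pointed nose, standing upright on the platter; 98 mm tall, straight round body 34 mm in diameter up to about 45 mm, narrower shoulder and cap above; about 50 g. Origin at the centre of its underside, z up along its axis. It slides on the platter when pushed low (fingertips 8 to 20 mm above the platter) and tips over when pushed near the cap
- platter_centre (a point): centre of the top face of the turntable's black round platter (54 mm in diameter, 12 mm thick, its top 72 mm above the worktop). A thin white engraved ring of 44 mm diameter and a small white cross mark the centre. The turntable is fixed to the worktop and locked: it neither slides nor turns. Under the platter is a 42 mm wide dark column, 44 mm high, on a round grey foot 110 mm in diameter and 16 mm high, with a small brass locking screw on one side; z points up
- white_bottle: white dropper bottle with black cap, 34 mm in diameter, 98 mm tall, standing on the worktop; leave alone. Origin at the centre of its underside
- blue_can: grey plastic canister with blue screw lid, 40 mm in diameter, 53 mm tall, standing on the worktop; leave alone. Origin at the centre of its underside
- dish: clear petri dish, 90 mm in diameter, 14 mm high, on the worktop; leave alone. Origin at the centre of its underside
- red_vial: glass sample vial with red cap, 21 mm in diameter, 56 mm tall, standing on the worktop; leave alone. Origin at the centre of its underside
- flange: round steel blank flange, 40 mm in diameter, 10 mm high, on the worktop; leave alone. Origin at the centre of its underside

How it is judged:
At the end, for the whole second after the job is handed in: The brown bottle stands upright (within 3 degrees) and at rest on the platter with its axis within 5 mm of the platter's centre, so that its foot lies inside the white ring (horizontal distance between brown_bottle and platter_centre below 0.005 m and z of brown_bottle in the frame of platter_centre between -0.003 and 0.003 m and angle between brown_bottle's own z axis and vertical below 0.05 rad and linear speed of brown_bottle below 0.01 m/s); the robot touches nothing.
It fails at once if the bottle is rocked by more than 23 degrees, toppled, or falls from the platter (angle between brown_bottle's own z axis and vertical above 0.4 rad or z of brown_bottle in the frame of platter_centre below -0.015 m).
It fails at once if the bottle is lifted by more than 8 mm (z of brown_bottle in the frame of platter_centre above 0.008 m).
It fails at once if the bottle is pinched or struck with more than 10 N (contact force between any of the fingers, the arm and brown_bottle above 10 N).
It fails at once if the robot leans on the turntable with more than 15 N (contact force between any of the fingers, the arm and turntable above 15 N).
It fails at once if one of the other things is moved by more than 15 mm (distance of any of white_bottle, blue_can, dish, red_vial, flange from where it was at the start of the episode above 0.015 m).
It also fails if it takes over 51 s, if anything falls off the work surface, if the arm or the gripper's body presses on something with over 40 N, if the wrist force passes 120 N, or if a joint passes its speed limit or range.

## Working session

There is one attempt and no reset: what is moved stays moved. The work goes in short steps, Python scripts to look and compute and a tool call to move; the robot and the scene stay as the last step left them, time stands still between calls to the robot, and variables do not carry over. Pictures are saved under pics/ and viewed, at most 10 in all, crops included, and the job is handed in when it is done.

Besides the shell and the picture viewer there is one more tool, called after ">>>" as name(argument=value, ...) on one line, values as JSON. drive_tool: Moves the arm, as the interface text tells. Its arguments: {"type":"object","properties":{"steps":{"type":"string"},"grip_force":{"type":"number"}},"required":["steps"]}

```bash
mkdir -p pics
cat > h.py <<'E'
import numpy as np, cv2
from rig import robot, imaging, ticket
from scipy.spatial.transform import Rotation as R
def rot(o):
    o=np.array(o,float)
    return o if o.shape==(3,3) else R.from_quat(o[[1,2,3,0]]).as_matrix()
def cap(n,f=None):
    s=robot.read_state(); c=imaging.capture(n)
    if f: cv2.imwrite('pics/'+f,c['image'][:,:,::-1])
    if 'mount' in c:
        T=np.eye(4);T[:3,:3]=rot(s['tool_rot']);T[:3,3]=s['tool_pos'];M=T@np.array(c['mount'])
        c['E'],c['Rm']=M[:3,3],M[:3,:3]
    else: c['E'],c['Rm']=np.array(c['eye']),rot(c['orientation'])
    return c
def onz(c,uv,z):
    K=np.array(c['camera_matrix']); d=np.linalg.inv(K)@[uv[0],uv[1],1]
    d=c['Rm']@(d*[1,-1,-1]); return c['E']+d*(z-c['E'][2])/d[2]
def proj(c,P):
    p=(c['Rm'].T@(np.atleast_2d(P)-c['E']).T).T*[1,-1,-1]
    q=(np.array(c['camera_matrix'])@p.T).T; return q[:,:2]/q[:,2:]
E
python3 - <<'E'
from h import *
a=cap('scene','s1.png');b=cap('top','t1.png')
for c in(a,b):print({k:v for k,v in c.items() if k not in('image','Rm')},c['Rm'])
print(robot.read_state())
E
```

```text
{'camera_matrix': array([[382.19618036,   0.        , 314.39408835],
       [  0.        , 382.19618036, 200.91965128],
       [  0.        ,   0.        ,   1.        ]]), 'eye': array([ 0.24670831, -0.60977252,  0.58279501]), 'orientation': array([ 0.86247085,  0.44211248, -0.11553086, -0.21756195]), 'E': array([ 0.24670831, -0.60977252,  0.58279501])} [[ 0.87863884  0.27312642 -0.3916577 ]
 [-0.47743695  0.5144067  -0.71234802]
 [ 0.00691028  0.8128885   0.58237835]]
{'camera_matrix': array([[396.5609558 ,   0.        , 321.26979477],
       [  0.        , 396.5609558 , 195.76643119],
       [  0.        ,   0.        ,   1.        ]]), 'eye': array([0.4509925 , 0.02921981, 1.06105958]), 'orientation': array([ 0.71091652,  0.0420285 , -0.04272507, -0.70071812]), 'E': array([0.4509925 , 0.02921981, 1.06105958])} [[ 1.43373787e-02  9.92712825e-01 -1.19648180e-01]
 [-9.99895507e-01  1.44554512e-02  1.18941886e-04]
 [ 1.84764355e-03  1.19633972e-01  9.92816347e-01]]
{'time': 0.1, 'q': array([ 1.31141191,  0.33281115, -0.06473425,  1.46085634,  0.02159873,
        1.34990347, -0.08847954]), 'joint_velocities': array([-0.00017604, -0.00220402, -0.00052531, -0.00098126, -0.00020133,
        0.00070597,  0.00035219]), 'effort': array([ 2.07585603e-03, -6.26743698e+01,  5.00384043e-02, -3.92429101e+01,
        1.63680129e-02,  6.92874353e-03, -6.10228881e-06]), 'tool_pos': array([ 0.14654919, -0.60722811,  0.23059451]), 'tool_rot': array([-6.33781185e-04,  9.92995382e-01,  1.18151425e-01, -9.84048961e-05]), 'wrist_force': array([-0.05211566, -0.23891408,  0.27684649]), 'torque': array([ 0.01132539,  0.04750749, -0.01309648]), 'finger_force': 0.0, 'opening': 0.08493757727883408}
```

View pics/s1.png

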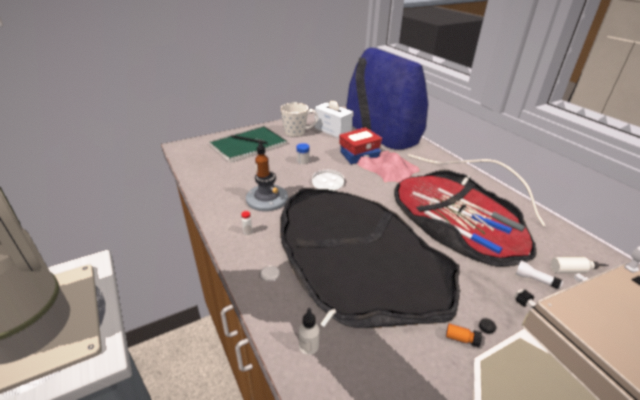

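View pics/t1.png

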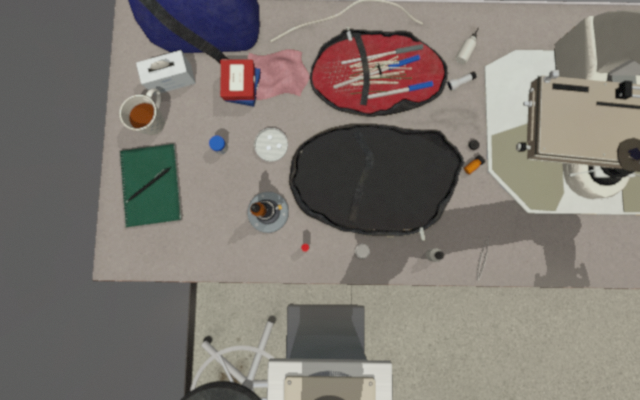

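Run:
```python
from h import *
t=cv2.imread('pics/t1.png')[180:245,230:305]; s=cv2.imread('pics/s1.png')[135:215,225:305]
o=np.hstack([cv2.resize(t,(400,int(400*65/75)),interpolation=cv2.INTER_CUBIC),cv2.resize(s,(347,346),interpolation=cv2.INTER_CUBIC)[:346]])
cv2.imwrite('pics/c1.png',o)
a=cap('scene');b=cap('top')
print('foot top',onz(b,(267.5,212),.016))
print('foot scene',onz(a,(266,197),.016))
for n,uv,z in [('can',(217,144),.053),('dish',(271,145),.01),('vial',(305,247),.056),('flange',(362,251),.01)]:print(n,onz(b,uv,z))
```

```text
foot top [0.53169599 0.17044969 0.016     ]
foot scene [0.52591216 0.15731299 0.016     ]
can [0.70408402 0.3021183  0.053     ]
dish [0.71427414 0.16733794 0.01      ]
vial [0.44182922 0.06812893 0.056     ]
flange [ 0.43313722 -0.07994881  0.01      ]
```

View pics/c1.png

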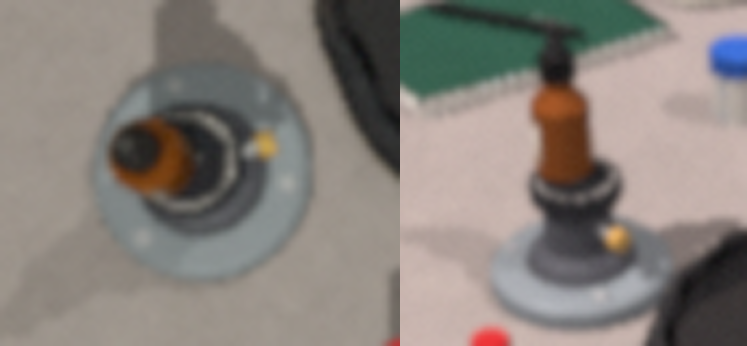

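>>> drive_tool(steps="85 .6 1 .4 0;85 .6 1 .4 0;85 .6 1 .4 0;85 .6 1 .4 0;85 .6 1 .4 0")

```text
time: 0.7
tool_pos: [0.2221, -0.4814, 0.2816]
tool_rot: [-0.0, 0.993, 0.118, -0.0]
wrist_force: [1.0, 0.2, -0.5]
opening: 0.0846
finger_force: 0.0
```

>>> drive_tool(steps="85 .6 1 0 0;85 .6 1 0 0;85 .6 1 0 0;85 .6 1 0 0;85 .6 1 0 0")

```text
time: 1.2
tool_pos: [0.2971, -0.3564, 0.2813]
tool_rot: [0.0, 0.993, 0.118, -0.0]
wrist_force: [0.3, -0.7, 0.4]
opening: 0.085
finger_force: 0.0
```

>>> drive_tool(steps="85 .5 1 0 0;85 .5 1 0 0;85 .5 1 0 0;85 .5 1 0 0;85 .5 1 0 0")

```text
time: 1.7
tool_pos: [0.3594, -0.2314, 0.2813]
tool_rot: [0.0, 0.993, 0.118, -0.0]
wrist_force: [-0.1, -0.4, -0.1]
opening: 0.0849
finger_force: 0.0
```

>>> drive_tool(steps="85 .5 1 0 0;85 .5 1 0 0;85 .5 1 0 0;85 .5 1 0 0;85 .5 1 0 0")

```text
time: 2.2
tool_pos: [0.4219, -0.1065, 0.2813]
tool_rot: [0.0, 0.993, 0.118, 0.0]
wrist_force: [1.3, -0.7, 0.9]
opening: 0.0852
finger_force: 0.0
```

>>> drive_tool(steps="85 .5 1 0 0;85 .5 1 0 0;85 .5 1 0 0;85 .5 1 0 0;85 .5 1 0 0")

```text
time: 2.7
tool_pos: [0.4844, 0.0184, 0.2814]
tool_rot: [0.0, 0.993, 0.118, 0.0]
wrist_force: [0.6, 0.6, 0.4]
opening: 0.0849
finger_force: 0.0
```

Run:
```python
from h import *
c=cap('wrist','w1.png');print(c['mount'],c['camera_matrix'],c['E'])
print(proj(c,[[.53,.17,.072],[.53,.17,.016]]))
s=robot.read_state();print(s['tool_pos'],s['tool_rot'],s['time'],s['q'])
```

```text
[[ 7.35573735e-04  9.47379624e-01  3.20111398e-01  8.26359564e-02]
 [ 9.99999721e-01 -6.56066825e-04 -3.56217208e-04  2.15002564e-04]
 [-1.27458456e-04  3.20111571e-01 -9.47379843e-01 -1.41823126e-01]
 [ 0.00000000e+00  0.00000000e+00  0.00000000e+00  1.00000000e+00]] [[321.38848597   0.         316.17845691]
 [  0.         321.38848597 197.73376241]
 [  0.           0.           1.        ]] [0.56479844 0.03763505 0.42321987]
[[184.17783171  91.94043856]
 [202.27080551  91.56300574]]
[0.48545672 0.02290974 0.28143621] [-7.88244870e-04  9.92748189e-01  1.20208026e-01  6.64799191e-04] 2.75 [ 0.64953204  0.04875425 -0.80312129  1.70285722  0.03401545  1.40357756
 -1.48840879]
```

View pics/w1.png

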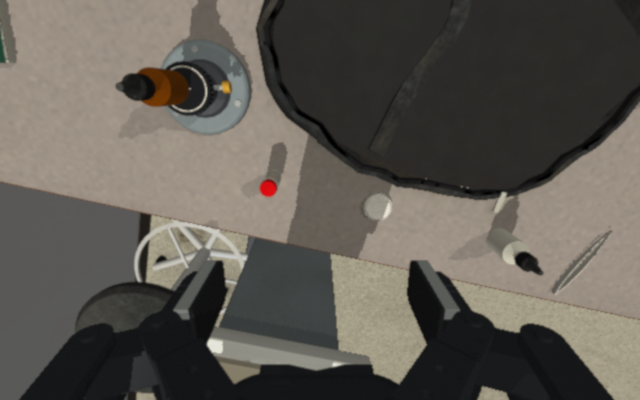

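Run:
```python
import cv2
t=cv2.imread('pics/w1.png')[30:145,110:260]
cv2.imwrite('pics/c2.png',cv2.resize(t,None,fx=5,fy=5,interpolation=cv2.INTER_CUBIC))
```

```text
(no output)
```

View pics/c2.png

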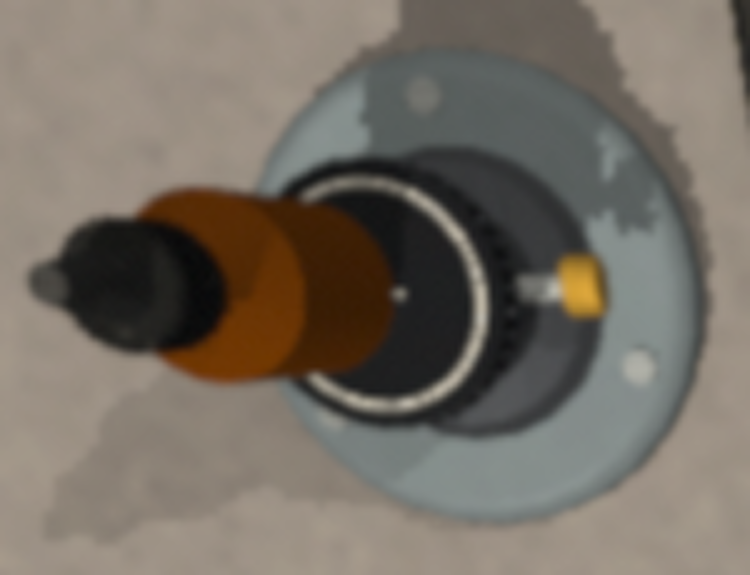

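```bash
cat >> h.py <<'E'
th=np.linspace(0,2*np.pi,360)
def circ(c,x,y,r,z): return proj(c,np.c_[x+r*np.cos(th),y+r*np.sin(th),0*th+z])
E
python3 - <<'E'
from h import *
from scipy.optimize import least_squares
c=cap('wrist')
f=lambda p:(p-[110,30])*5
def ring(p):
    q=f(circ(c,*p,.022,.072)); return [q[:,0].max()-484,q[:,1].min()-181,q[:,1].max()-405]
r=least_squares(ring,[.53,.17]);print('platter',r.x,r.fun)
print('cross pix',f(proj(c,[[*r.x,.072]])))
def bot(p):
    q=f(circ(c,*p,.017,.072)); t=f(proj(c,[[*p,.17]]))[0]
    return [q[:,0].max()-392,t[0]-45,t[1]-283]
b=least_squares(bot,[.53,.18]);print('bottle',b.x,b.fun); d=r.x-b.x;print('move',d,np.linalg.norm(d),np.degrees(np.arctan2(d[1],d[0])))
E
```

```text
platter [0.53363649 0.17427906] [-1.75432805e-05 -9.94322116e-02  1.08170856e-01]
cross pix [[377.26881248 295.36486022]]
bottle [0.53217897 0.18657369] [ 7.72072265 -5.55490326  0.37531407]
move [ 0.00145752 -0.01229463] 0.012380720703098867 -83.23920037744483
```

Run:
```python
import cv2
t=cv2.imread('pics/w1.png')[240:400,10:240]
cv2.imwrite('pics/c3.png',cv2.convertScaleAbs(cv2.resize(t,None,fx=3.4,fy=3.4,interpolation=cv2.INTER_CUBIC),alpha=2.2,beta=20))
```

```text
(no output)
```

View pics/c3.png

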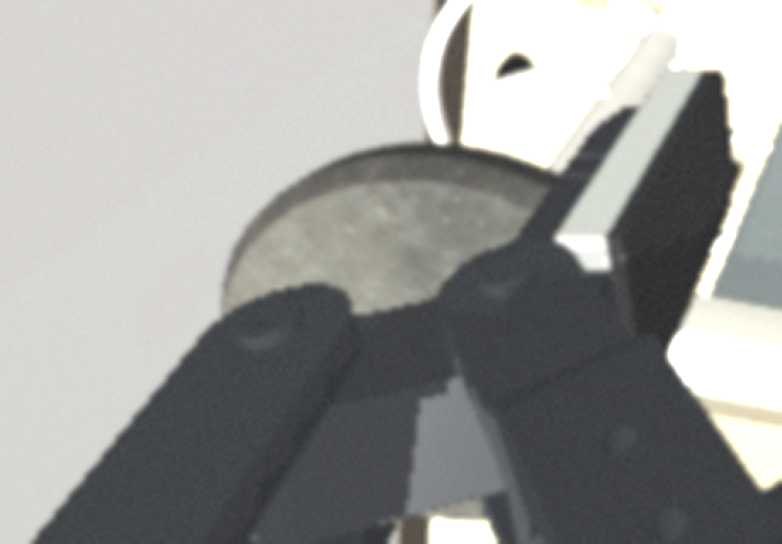

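>>> drive_tool(steps="85 0 .5 0 1;85 0 .5 0 1;85 0 .5 0 1;85 0 .5 0 1;85 0 .5 0 1")

```text
time: 3.3
tool_pos: [0.4839, 0.0796, 0.2812]
tool_rot: [0.0, 0.943, 0.332, -0.0]
wrist_force: [0.2, -0.0, 0.1]
opening: 0.085
finger_force: 0.0
```

>>> drive_tool(steps="85 0 .5 0 1;85 0 .5 0 1;85 0 .5 0 1;85 0 .5 0 1;85 0 .5 0 1")

```text
time: 3.8
tool_pos: [0.484, 0.1421, 0.2812]
tool_rot: [0.0, 0.849, 0.528, -0.0]
wrist_force: [-1.2, -0.8, 0.5]
opening: 0.0853
finger_force: 0.0
```

>>> drive_tool(steps="85 0 .5 0 1;85 0 .5 0 1;85 0 .5 0 1;85 0 .5 0 1;85 0 .5 0 1")

```text
time: 4.3
tool_pos: [0.4842, 0.2045, 0.2812]
tool_rot: [0.0, 0.715, 0.699, -0.0]
wrist_force: [-0.7, -0.2, -0.5]
opening: 0.0848
finger_force: 0.0
```

>>> drive_tool(steps="85 -.25 .5 0 .8;85 -.25 .5 0 .8;85 0 0 0 0;85 0 0 0 0")

```text
time: 4.7
tool_pos: [0.4719, 0.229, 0.2812]
tool_rot: [0.0, 0.666, 0.746, -0.0]
wrist_force: [0.7, -0.3, -0.6]
opening: 0.0851
finger_force: 0.0
```

```bash
cat >> h.py <<'E'
P=np.array([.5336,.1743])
def rep(B=None):
    s=robot.read_state(); Rt=rot(s['tool_rot']); p=s['tool_pos']
    print('t',s['time'],'tcp',np.round(p,4),'xaxis deg',np.degrees(np.arctan2(Rt[1,0],Rt[0,0])),'q7',s['q'][6],'F',np.round(s['wrist_force'],1))
    if B is not None: print('bottle in tool mm',np.round(1000*Rt.T@(np.array([*B,.072])-p),1))
E
python3 - <<'E'
from h import *
rep([.5322,.1866]); c=cap('wrist','w2.png'); print(proj(c,[[*P,.072],[.5322,.1866,.072],[.5322,.1866,.17]]))
E
```

```text
t 4.7 tcp [0.4719 0.229  0.2812] xaxis deg 96.43303131181267 q7 -0.569699176551632 F [ 0.7 -0.3 -0.6]
bottle in tool mm [-48.8  55.2 209.2]
[[362.70969913 217.61380724]
 [363.20008615 207.76543499]
 [378.71628777 246.9625531 ]]
```

View pics/w2.png

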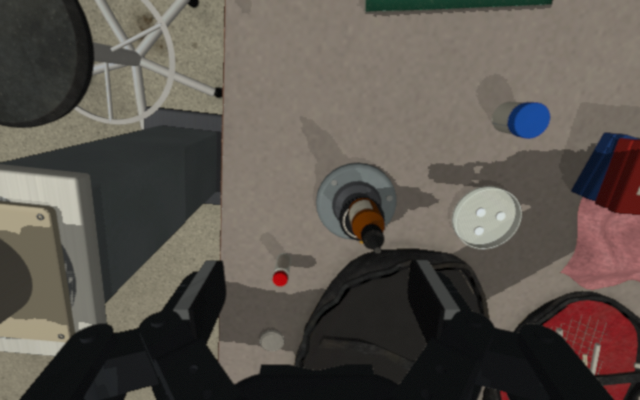

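>>> drive_tool(steps="85 0 0 -.8 0;85 0 0 -.8 0;85 0 0 -.8 0;85 0 0 -.8 0;85 0 0 -.8 0")

```text
time: 5.25
tool_pos: [0.4722, 0.2286, 0.1804]
tool_rot: [0.0, 0.667, 0.745, -0.0]
wrist_force: [-0.2, -0.9, 0.8]
opening: 0.0849
finger_force: 0.0
```

>>> drive_tool(steps="85 0 0 -.8 0;85 0 0 -.8 0;85 0 0 -.8 0;85 0 0 -.8 0;85 0 0 -.8 0")

```text
time: 5.75
tool_pos: [0.4723, 0.2285, 0.0804]
tool_rot: [0.0, 0.667, 0.745, -0.0]
wrist_force: [-0.2, -0.8, 0.2]
opening: 0.0851
finger_force: 0.0
```

>>> drive_tool(steps="85 0 0 -.3 0;85 0 0 0 0")

```text
time: 5.95
tool_pos: [0.4715, 0.229, 0.0731]
tool_rot: [-0.0, 0.666, 0.746, -0.001]
wrist_force: [-0.5, 0.1, 0.1]
opening: 0.0849
finger_force: 0.0
```

Run:
```python
from h import *
rep([.5322,.1866]); c=cap('wrist','w3.png'); a=cap('scene','s3.png')
B=[.5322,.1866]
print(proj(c,[[*P,.072],[*B,.072],[*B,.17]]))
w=cv2.imread('pics/w3.png'); s=cv2.imread('pics/s3.png')[120:220,210:330]
w=cv2.resize(w,(480,300)); s=cv2.resize(s,None,fx=3,fy=3,interpolation=cv2.INTER_CUBIC)
o=np.zeros((600,480,3),np.uint8); o[:300]=w; o[300:600,:360]=s; cv2.imwrite('pics/c4.png',cv2.convertScaleAbs(o,alpha=1.4))
```

```text
t 5.95 tcp [0.4715 0.229  0.0731] xaxis deg 96.4735011383159 q7 -0.7346146003664188 F [-0.5  0.1  0.1]
bottle in tool mm [-48.9  55.5   1. ]
[[414.05389551 357.75645458]
 [416.25448782 340.09609023]
 [525.60035064 615.88470875]]
```

View pics/c4.png

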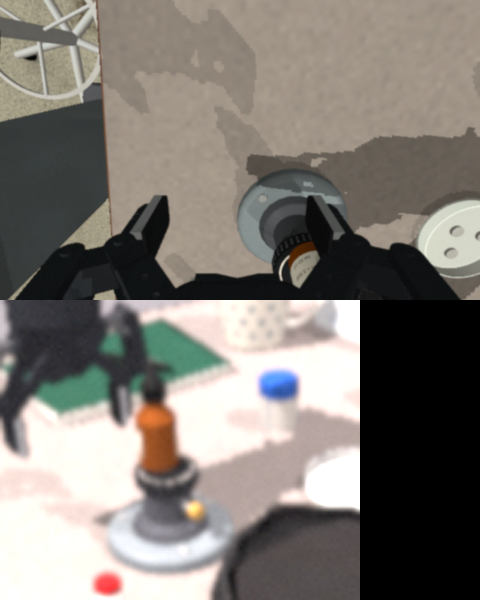

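```bash
cat >> h.py <<'E'
def blob():
    out=[]
    for n,(u0,u1,v0,v1) in (('scene',(235,300,135,205)),('top',(235,300,190,235))):
        c=cap(n); im=c['image'][v0:v1,u0:u1].astype(float)
        h=cv2.cvtColor(c['image'][v0:v1,u0:u1],cv2.COLOR_RGB2HSV)
        m=((h[...,0]<18)&(h[...,1]>130)&(h[...,2]>40)&(h[...,2]<200))
        n_,l,st,ce=cv2.connectedComponentsWithStats(m.astype(np.uint8))
        k=1+st[1:,4].argmax(); out.append((c,ce[k]+[u0,v0],st[k,4]))
    return out
def track():
    for c,ce,a in blob(): print(np.round(ce,2),a,'pos@z.1',np.round(onz(c,ce,.1),4))
E
python3 -c "
from h import *
track()"
```

```text
[261.97 165.43] 222 pos@z.1 [0.5286 0.1751 0.1   ]
[260.   210.04] 105 pos@z.1 [0.5297 0.1775 0.1   ]
```

>>> drive_tool(steps="85 .02 -.16 0 0;85 .02 -.16 0 0;85 .02 -.16 0 0;85 .02 -.16 0 0;85 0 0 0 0")

```text
time: 6.65
tool_pos: [0.4739, 0.213, 0.0738]
tool_rot: [0.0, 0.666, 0.746, -0.0]
wrist_force: [0.4, -0.7, -0.1]
opening: 0.0851
finger_force: 0.0
```

```bash
python3 -c "
from h import *
track(); rep([.5322,.1866])"
```

```text
[261.97 165.57] 219 pos@z.1 [0.5283 0.1745 0.1   ]
[260.04 209.95] 104 pos@z.1 [0.5299 0.1774 0.1   ]
t 6.75 tcp [0.4737 0.2138 0.0739] xaxis deg 96.5500178777554 q7 -0.7003805610770674 F [-0.1  0.7  0.2]
bottle in tool mm [-33.7  55.    1.9]
```

>>> drive_tool(steps="85 .01 -.08 0 0;85 .01 -.08 0 0;85 .01 -.08 0 0;85 .01 -.08 0 0;85 0 0 0 0")

```text
time: 7.25
tool_pos: [0.4747, 0.2055, 0.0738]
tool_rot: [0.0, 0.666, 0.746, -0.0]
wrist_force: [-0.5, 0.7, 0.3]
opening: 0.0849
finger_force: 0.0
```

```bash
python3 -c "
from h import *
track(); rep([.5322,.1866])"
```

```text
[261.81 165.27] 227 pos@z.1 [0.5285 0.176  0.1   ]
[259.75 209.82] 103 pos@z.1 [0.5303 0.1781 0.1   ]
t 7.35 tcp [0.4746 0.2059 0.0738] xaxis deg 96.56597810457924 q7 -0.6830890081258756 F [-0.1 -0.1 -0.4]
bottle in tool mm [-25.7  55.    1.8]
```

>>> drive_tool(steps="85 .01 -.08 0 0;85 .01 -.08 0 0;85 0 0 0 0")

```text
time: 7.65
tool_pos: [0.4752, 0.2016, 0.0738]
tool_rot: [0.0, 0.666, 0.746, -0.0]
wrist_force: [-0.2, -0.1, 1.1]
opening: 0.0853
finger_force: 0.0
```

Run:
```python
from h import *
track(); rep([.5322,.1866]); cap('wrist','w5.png'); cap('scene','s5.png')
w=cv2.imread('pics/w5.png')[200:400,330:530]; s=cv2.imread('pics/s5.png')[130:200,230:300]
o=np.hstack([cv2.resize(w,(400,400)),cv2.resize(s,(400,400),interpolation=cv2.INTER_CUBIC)]); cv2.imwrite('pics/c5.png',cv2.convertScaleAbs(o,alpha=1.6))
```

```text
[262.55 165.91] 222 pos@z.1 [0.529  0.1723 0.1   ]
[260.2  209.76] 96 pos@z.1 [0.5304 0.177  0.1   ]
t 7.75 tcp [0.4752 0.2018 0.0738] xaxis deg 96.55763101420392 q7 -0.6744103342158384 F [-0.2  0.3 -0.3]
bottle in tool mm [-21.6  54.9   1.8]
```

View pics/c5.png

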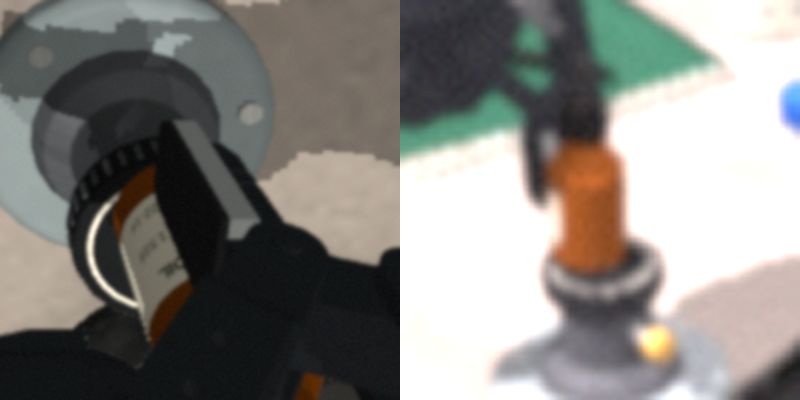

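>>> drive_tool(steps="85 .01 -.08 0 0;85 .01 -.08 0 0;85 0 0 0 0")

```text
time: 8.15
tool_pos: [0.4757, 0.1976, 0.0738]
tool_rot: [0.0, 0.666, 0.746, -0.0]
wrist_force: [0.4, 0.1, -0.2]
opening: 0.0851
finger_force: 0.1
```

```bash
python3 -c "
from h import *
track(); rep([.5322,.1866])"
```

```text
[263.64 166.25] 226 pos@z.1 [0.5307 0.1695 0.1   ]
[261.6  209.23] 93 pos@z.1 [0.5318 0.1736 0.1   ]
t 8.25 tcp [0.4756 0.1978 0.0738] xaxis deg 96.55578253792743 q7 -0.6657127797941417 F [-0.   0.9  0.4]
bottle in tool mm [-17.6  54.9   1.8]
```

>>> drive_tool(steps="85 .01 -.08 0 0;85 .01 -.08 0 0;85 0 0 0 0")

```text
time: 8.55
tool_pos: [0.4762, 0.1935, 0.0738]
tool_rot: [0.0, 0.666, 0.746, -0.0]
wrist_force: [0.6, -0.5, -0.5]
opening: 0.0848
finger_force: 0.1
```

```bash
python3 -c "
from h import *
track(); rep([.5322,.1866])"
```

```text
[264.8  166.81] 207 pos@z.1 [0.5322 0.1656 0.1   ]
[262.82 208.88] 92 pos@z.1 [0.5326 0.1707 0.1   ]
t 8.65 tcp [0.4762 0.1938 0.0738] xaxis deg 96.55035450982471 q7 -0.6569739793550934 F [ 0.9  0.6 -0.2]
bottle in tool mm [-13.5  54.8   1.8]
```

>>> drive_tool(steps="85 .0 -.08 0 0;85 0 -.06 0 0;85 0 0 0 0")

```text
time: 8.95
tool_pos: [0.4762, 0.1901, 0.0738]
tool_rot: [0.0, 0.666, 0.746, -0.0]
wrist_force: [0.5, 0.2, -0.2]
opening: 0.0852
finger_force: 0.1
```

>>> drive_tool(steps="85 0 .2 0 0;85 -.1 .5 0 0;85 -.1 .6 0 0;85 0 .6 0 0;85 0 0 .6 0")

```text
time: 9.45
tool_pos: [0.4692, 0.2405, 0.0882]
tool_rot: [-0.001, 0.664, 0.748, -0.001]
wrist_force: [0.5, -0.2, -0.7]
opening: 0.0852
finger_force: 0.0
```

>>> drive_tool(steps="85 0 0 1 0;85 0 0 1 0;85 0 0 1 0;85 0 0 1 0;85 0 0 1 0")

```text
time: 9.95
tool_pos: [0.4709, 0.2382, 0.2159]
tool_rot: [0.0, 0.665, 0.747, 0.0]
wrist_force: [0.3, 0.3, 0.3]
opening: 0.085
finger_force: 0.0
```

>>> drive_tool(steps="85 0 0 1 0;85 0 0 1 0;85 0 0 1 0;85 0 0 0 0;85 0 0 0 0")

```text
time: 10.45
tool_pos: [0.471, 0.2381, 0.2896]
tool_rot: [0.0, 0.665, 0.747, 0.0]
wrist_force: [-0.8, -0.0, -0.2]
opening: 0.0847
finger_force: 0.0
```

Run:
```python
from h import *
track(); rep(P); c=cap('wrist','w6.png')
print(proj(c,[[*P,.072],[*P,.17]]))
x,y=proj(c,[[*P,.1]])[0].astype(int);x0,y0=x-60,y-50
cv2.imwrite('pics/c6.png',cv2.resize(cv2.imread('pics/w6.png')[y0:y0+90,x0:x0+120],None,fx=6,fy=6,interpolation=cv2.INTER_CUBIC));print(x0,y0)
```

```text
[265.13 166.73] 211 pos@z.1 [0.5331 0.1656 0.1   ]
[263.48 208.58] 109 pos@z.1 [0.5334 0.1691 0.1   ]
t 10.55 tcp [0.4707 0.2377 0.2884] xaxis deg 96.57928332607435 q7 -0.5870143581304866 F [-0.3 -0.6 -0.3]
bottle in tool mm [-70.1  55.4 216.3]
[[361.69987713 222.26514846]
 [375.95379172 264.19582769]]
305 182
```

View pics/c6.png

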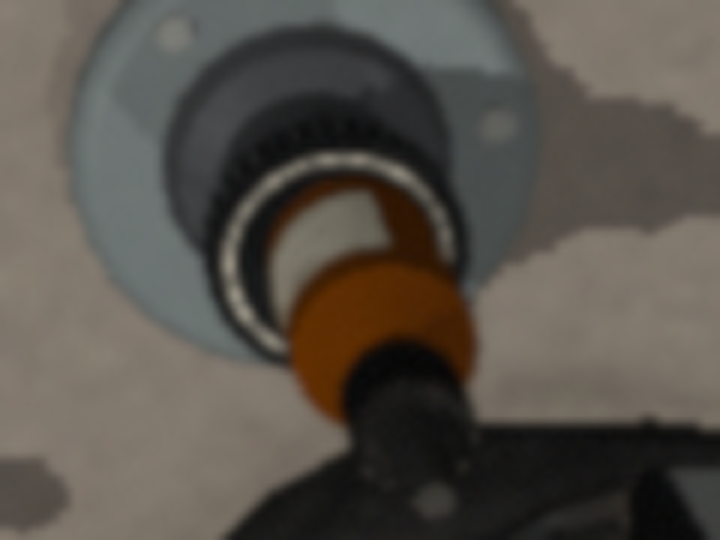

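```bash
cat > fit.py <<'E'
from h import *
from scipy.optimize import least_squares
def fit(c,o,k,r,l,rt,tp,z=.072):
    def g(p):
        q=(circ(c,*p,r,z)-o)*k; return [q[:,0].min()-l,q[:,0].max()-rt,q[:,1].min()-tp]
    s=least_squares(g,P); return s.x,np.round(s.fun,1)
E
python3 - <<'E'
from fit import *
c=cap('wrist'); o=[305,182]
a=fit(c,o,6,.022,228,450,160); b=fit(c,o,6,.017,268,437,180)
print(a,b,(b[0]-a[0])*1000); print('tip',(proj(c,[[*b[0],.17]])-o)*6)
E
```

```text
(array([0.53393618, 0.16990361]), array([ 1.9, -1.9, -0.1])) (array([0.53653082, 0.17094566]), array([ 0.1, -0.1, -0. ])) [2.5946366  1.04204732]
tip [[441.31357302 514.6517042 ]]
```

```bash
python3 -c "
from h import *
print(ticket.hand_in())"
```

```text
the job is handed in; nothing more can be done
None
```

I pushed the bottle onto the platter centre and handed the job in. My last camera measurement put it about 2.8 mm off-centre (limit 5 mm), upright and inside the white ring as far as visible, with the arm clear; hand-in returned no verdict.

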